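# Unlock the case by its thumbwheels

## Task

Unlock the flat grey case: with a light fingertip, never pressing hard, roll its three thumbwheels until they show four, two and five pips on top (from left to right as the robot sees them), each face centred in line with the ribs beside the wheels. Then slide the knob of its draw bolt to the right as far as it goes and let go. Leave the other things on the bench where they are.

Things in the scene. Friction and masses are not known exactly. Their poses are not given: they have to be found in the camera images.
- case: flat locked case of grey painted steel, 108 (x) x 248 (y) x 70 (z) mm, fixed to the bench; origin at the centre of its underside, x away from the robot, y to the left, z up. Three thumbwheels stand out of windows in its steel cover at x = 0, y = +75, +35, -5 mm, with the bolt's knob right of them. Small dark ribs on the cover beside the windows mark x = 0, the line of the top face
- bolt (a joint): travel of the draw bolt (m): 0 locked, 0.030 fully drawn, at its stop. Its upright dark round knob, 14 mm across, from 80 to 104 mm above the bench, slides right (the case's -y) with about 3 N. Pins inside stop it after some 4 mm unless every wheel is within 0.17 rad (10 deg) of its code face
- knob (a point): centre of the bolt's knob while locked (fixed point of the case at x = 0, y = -62, z = 94 mm); the knob moves from here along the case's -y by the bolt's travel
- wheel1 (a joint): angle (rad) of the left thumbwheel: 0 = face with one pip on top; face n is on top at (n-1)*1.047, plus or minus whole turns of 6.283. Grows when the wheel's top is pushed along the case's +x, away from the robot. Turns endlessly without clicks, stays where it is left
- place1 (a point): fixed point of the case at x = 0, y = 75 mm, z = 86 mm: the nominal top of the left thumbwheel, which is really up to 4 mm higher or lower (not measured, differs by wheel): feel for it. Wheel: aluminium drum, radius 22, width 22 mm, axle along y, six faces round it with 1 to 6 black pips like a die.
- wheel2 (a joint): angle (rad) of the middle thumbwheel: 0 = face with one pip on top; face n is on top at (n-1)*1.047, plus or minus whole turns of 6.283. Grows when the wheel's top is pushed along the case's +x, away from the robot. Turns endlessly without clicks, stays where it is left
- place2 (a point): fixed point of the case at x = 0, y = 35 mm, z = 86 mm: the nominal top of the middle thumbwheel, which is really up to 4 mm higher or lower (not measured, differs by wheel): feel for it. A fingertip pressed on the top and moved along x rolls it, 22 mm per rad if it does not slip; the rim needs about 2 N, so press with 5 to 10 N.
- wheel3 (a joint): angle (rad) of the right thumbwheel: 0 = face with one pip on top; face n is on top at (n-1)*1.047, plus or minus whole turns of 6.283. Grows when the wheel's top is pushed along the case's +x, away from the robot. Turns endlessly without clicks, stays where it is left
- place3 (a point): fixed point of the case at x = 0, y = -5 mm, z = 86 mm: the nominal top of the right thumbwheel, which is really up to 4 mm higher or lower (not measured, differs by wheel): feel for it. Under pressure a wheel sinks on its spring, 4 N per mm, at most 6 mm. Stay under 12 N: more than 18 N on a wheel damages the lock.
- gear: bystander: small grey steel gear, 56 mm across, 28 mm high; origin centre of underside
- thick_marker: bystander: thick marker pen, 129 mm long, 17 mm high; origin centre of underside
- gauge_set: bystander: folded set of feeler gauges, bare metal, 99 mm long, 22 mm wide, 10 mm high, lying flat; origin centre of underside

How it is judged:
On the way:
1. the three wheels show four, two and five pips on top (each within 0.3 rad) while the bolt is still locked (under 6 mm) ((value of joint wheel1 between -3.442 and -2.842 rad or value of joint wheel1 between 2.842 and 3.442 rad or value of joint wheel1 between 9.125 and 9.725 rad) and (value of joint wheel2 between -5.536 and -4.936 rad or value of joint wheel2 between 0.747 and 1.347 rad or value of joint wheel2 between 7.03 and 7.63 rad) and (value of joint wheel3 between -2.394 and -1.794 rad or value of joint wheel3 between 3.889 and 4.489 rad or value of joint wheel3 between 10.172 and 10.772 rad) and value of joint bolt below 0.006 m), for 0.2 s.
At the end, for the whole second after the job is handed in: the bolt is drawn at least 26 of its 30 mm, and the wheels still show four, two and five pips on top (each within 0.35 rad) (value of joint bolt above 0.026 m and (value of joint wheel1 between -3.492 and -2.792 rad or value of joint wheel1 between 2.792 and 3.492 rad or value of joint wheel1 between 9.075 and 9.775 rad) and (value of joint wheel2 between -5.586 and -4.886 rad or value of joint wheel2 between 0.697 and 1.397 rad or value of joint wheel2 between 6.98 and 7.68 rad) and (value of joint wheel3 between -2.444 and -1.744 rad or value of joint wheel3 between 3.839 and 4.539 rad or value of joint wheel3 between 10.122 and 10.822 rad)); the robot touches nothing.
It fails at once if a thumbwheel is pressed with more than 18 N (contact force between any of wheel1, wheel2, wheel3 and the fingers above 18 N or contact force between any of wheel1, wheel2, wheel3 and the arm above 18 N).
It fails at once if a bystander is moved by more than 25 mm (distance of any of gear, thick_marker, gauge_set from where it was at the start of the episode above 0.025 m).
It also fails if it takes over 64 s, if anything falls off the work surface, if the arm or the gripper's body presses on something with over 40 N, if the wrist force passes 120 N, or if a joint passes its speed limit or range.

## Robot

A 6-joint arm with a two-finger parallel gripper is mounted at the origin on a cart in front of the work surface, level with it; the furniture and walls round the work are solid. World frame = base frame: x ahead of the robot, y to its left, z up, the work surface at z = 0. Lengths are in m, angles in rad, forces in N, time in s.
With the tool pointing down it reaches from about 0.4 to 0.925 m from the base axis. Payload 12.5 kg.
Tool frame: the origin (TCP) lies midway between the tips of the shut fingers; the grasp point (between the pads) lies 19 mm behind it; z points along the fingers, x is the direction in which the jaws open and shut, and the axes are right-handed (so a half turn about z gives the same grasp; the last joint's range is limited). The gripper opens to 95 mm and grips with 3 to 60 N. Pads are 20 mm wide; open, the fingers measure 119 mm over their backs; the gripper's body (75 mm by 180 mm) begins 59 mm behind the grasp point.
Start: joints at [1.188, 0.491, 1.559, -0, 1.092, -0.106], TCP at [0.171, 0.601, 0.215] pointing down, gripper open.
Joint ranges: [-3.1, 3.1], [-0.84, 2.19], [0.05, 2.79], [-1.13, 4.28], [0.06, 2.93], [-2.69, 2.69]. Speed limits (rad/s): [2.22, 2.22, 2.79, 3.14, 3.14, 3.14].

## Interface

Orientations are given as a unit quaternion [w, x, y, z].
In Python, from station import r gives the robot as it stands.
- The arm moves only by the tool move_arm, never from a script. Its argument "rows" is text: rows parted by semicolons, each of 4 numbers parted by spaces: the shift along the world's x, y, z in m, then the turn about the world's z in degrees. A call has exactly 10 rows; each row shifts and turns the commanded pose from where the row before left it; what a row does not reach is not made up. A row lasts 1/8 s, in which the tool goes at most 62.5 mm and 10.7 degrees, less where a joint would pass 70% of its speed; a pose out of reach is approached as far as the arm can. A call is refused whole if a number of a shift passes 0.0625 or a number of a turn 10.7, either way. A call with a gripper value outside its range is refused whole. "gripper" is the closure in counts, from 0 (fully open) to 255 (shut), set as the call begins (left out, the last holds). The fingers move at their own pace and stop on an object; "force" is the grip in N (left out, the last holds). Time passes only in rows, so rows that do not move let the fingers close, or fill a call up. It gives the time, the measured TCP pose, the force and the opening at its end, in the units of the state.
- r.observe(): the state, without advancing time (a new reading comes with each control period).
- r.snapshot(name): name is "scene" or "top" or "wrist"; returns the picture (480x640x3 uint8, red, green, blue); there is no depth.
- r.camera_params(name): a dict with "fx", "fy", "cx", "cy" (pixels), "position" and "attitude" of the camera in the world; the wrist camera has in their place "tool_from_camera" (4x4, takes a point from camera to tool coordinates, whose origin is the TCP and whose axes are the tool frame's). Camera axes: x right, y down, z forward; pixel columns grow to the right and rows downward; lengths in m; the calibration is good to about 2 mm. A picture is of the moment at which its call begins: read the wrist's pose just before it. camera_params takes no time and is no camera call.
- r.sign_off(): hands the job in, once; it reports no verdict.
Trained networks look in the newest picture that a camera, given by its name, has taken for a name from the list of things; names that differ only in an ending like _2 or _b are one class to them, and where a whole thing is asked for, a point or a joint stands for the part that bears it (a point fixed in the world has none). Each returns a list of dicts, best first, with "p" (0 to 1); they miss things now and then, are a little off and sometimes report something else, mostly with a low value. They report only what shows in the picture. A call takes as long as a camera call.
- r.find_in(camera, target): "location" ([row, column] in pixels, amid what is visible of it).
- r.place_of(camera, target): "location" ([row, column] in pixels: a listed point, or the origin of a listed thing).
The state is a dict: "clock": time; "q": joint angles; "joint_velocities": joint speeds; "joint_efforts": joint torques, N m; "tool_pos": TCP position; "ee_rot": TCP orientation; "contact_force": force on the tool from outside, world axes, zero at the start; "moment": the same for the moment, N m; "width": finger opening in m.
Only numpy, scipy, OpenCV 4.12 (cv2) and the standard library are available. Lean on these libraries where they do the work, as an engineer would, in place of code of your own. Each camera call takes 0.05 s, during which the arm holds its last target. There are 200 camera calls.

## Working session

There is one attempt and no reset: what is moved stays moved. The work goes in short steps, Python scripts to look and compute and a tool call to move; the robot and the scene stay as the last step left them, time stands still between calls to the robot, and variables do not carry over. Pictures are saved under pics/ and viewed, about 8 in all and at most 12, crops included, and the job is handed in when it is done.

Besides the shell and the picture viewer there is one more tool, called in YAML: its name, and indented under it one key for each argument. move_arm: Moves the arm, as the interface text tells. Its arguments: {"type":"object","properties":{"rows":{"type":"string"},"gripper":{"type":"number"},"force":{"type":"number"}},"required":["rows"]}

```bash
mkdir -p pics; cat > h.py <<'E'
import numpy as np, cv2
from scipy.spatial.transform import Rotation as R
from station import r
def rot(q): return R.from_quat(np.roll(q,-1)).as_matrix()
def cam(n,s=None):
    c=r.camera_params(n)
    if 'tool_from_camera' in c:
        s=s or r.observe(); T=np.array(c['tool_from_camera']); M=rot(s['ee_rot'])
        return c,M@T[:3,:3],M@T[:3,3]+s['tool_pos']
    a=np.array(c['attitude']); 
    return c,(rot(a) if a.size==4 else a.reshape(3,3)),np.array(c['position'])
def pt(n,rc,z,s=None):
    c,M,p=cam(n,s); d=M@[(rc[1]-c['cx'])/c['fx'],(rc[0]-c['cy'])/c['fy'],1]
    return p+d*(z-p[2])/d[2]
def px(n,P,s=None):
    c,M,p=cam(n,s); v=M.T@(np.array(P)-p); return [c['cy']+c['fy']*v[1]/v[2],c['cx']+c['fx']*v[0]/v[2]]
def save(im,f): cv2.imwrite('pics/'+f,im[...,::-1])
E
python3 - <<'E'
from h import *
print(r.observe()); 
for n in ('scene','top'):
    print(n,cam(n)[2])
    save(r.snapshot(n),n+'0.png')
    for t,z in (('place1',.086),('place2',.086),('place3',.086),('knob',.094),('case',0),('gear',0),('thick_marker',0),('gauge_set',0)):
        print(t,[(round(d['p'],2),np.round(d['location']),pt(n,d['location'],z).round(3)) for d in r.place_of(n,t)[:2]])
E
```

```text
{'clock': 0.0, 'q': array([ 1.18838629e+00,  4.91584180e-01,  1.55943784e+00,  1.08157183e-05,
        1.09169889e+00, -1.05610512e-01]), 'joint_velocities': array([ 0.00101956,  0.00023671, -0.00094785,  0.00040371, -0.00104091,
        0.0003815 ]), 'joint_efforts': array([-2.16543827e-03, -6.12627983e+01, -2.58175278e+01,  6.91377791e-02,
        4.83179174e-02, -1.04525491e-04]), 'tool_pos': array([0.17069191, 0.60099313, 0.21405045]), 'ee_rot': array([ 2.86596403e-04,  7.97898114e-01,  6.02792071e-01, -4.85923703e-04]), 'contact_force': array([0.01611185, 0.15699143, 0.13093972]), 'moment': array([0.00269826, 0.00786565, 0.02014788]), 'width': 0.09515848905464522}
scene [-0.10971508  0.46750419  0.6336669 ]
place1 [(0.96, array([209., 353.]), array([0.493, 0.052, 0.086])), (0.9, array([201., 372.]), array([0.497, 0.011, 0.086]))]
place2 [(0.96, array([209., 353.]), array([0.493, 0.052, 0.086])), (0.9, array([201., 372.]), array([0.497, 0.011, 0.086]))]
place3 [(0.96, array([209., 353.]), array([0.493, 0.052, 0.086])), (0.9, array([201., 372.]), array([0.497, 0.011, 0.086]))]
kno
[... 469 characters left out ...]
708419 0.11381729 0.99701379]
place1 [(0.97, array([242., 388.]), array([ 0.501, -0.033,  0.086])), (0.87, array([237., 346.]), array([0.508, 0.047, 0.086]))]
place2 [(0.97, array([242., 388.]), array([ 0.501, -0.033,  0.086])), (0.87, array([237., 346.]), array([0.508, 0.047, 0.086]))]
place3 [(0.97, array([242., 388.]), array([ 0.501, -0.033,  0.086])), (0.87, array([237., 346.]), array([0.508, 0.047, 0.086]))]
knob []
case [(0.77, array([250., 376.]), array([ 0.494, -0.021,  0.   ]))]
gear [(0.93, array([279., 289.]), array([0.429, 0.157, 0.   ]))]
thick_marker [(0.88, array([208., 264.]), array([0.577, 0.215, 0.   ]))]
gauge_set [(0.74, array([250., 231.]), array([0.486, 0.279, 0.   ]))]
```

```bash
python3 - <<'E'
import cv2
a=cv2.imread('pics/top0.png')[150:350,190:500]; cv2.imwrite('pics/top0c.png',cv2.resize(a,None,fx=2.5,fy=2.5,interpolation=2))
from h import *
print(r.camera_params('wrist'), cam('wrist'))
E
```

```text
{'fx': 341.28753826046733, 'fy': 341.28753826046733, 'cx': 317.6176475251144, 'cy': 239.15534923796383, 'tool_from_camera': array([[ 9.99999774e-01,  6.07973703e-05, -6.69060785e-04,
        -2.03928961e-04],
       [ 1.28931383e-04,  9.60017058e-01,  2.79941481e-01,
        -7.97545452e-02],
       [ 6.59329472e-04, -2.79941504e-01,  9.60016833e-01,
        -1.70576521e-01],
       [ 0.00000000e+00,  0.00000000e+00,  0.00000000e+00,
         1.00000000e+00]])} ({'fx': 341.28753826046733, 'fy': 341.28753826046733, 'cx': 317.6176475251144, 'cy': 239.15534923796383, 'tool_from_camera': array([[ 9.99999774e-01,  6.07973703e-05, -6.69060785e-04,
        -2.03928961e-04],
       [ 1.28931383e-04,  9.60017058e-01,  2.79941481e-01,
        -7.97545452e-02],
       [ 6.59329472e-04, -2.79941504e-01,  9.60016833e-01,
        -1.70576521e-01],
       [ 0.00000000e+00,  0.00000000e+00,  0.00000000e+00,
         1.00000000e+00]])}, array([[ 2.73299097e-01,  9.23507465e-01,  2.69149710e-01],
       [ 9.61928919e-01, -2.62208948e-01, -7.70663433e-02],
       [-5.97880971e-04,  2.79965052e-01, -9.60010006e-01]]), array([0.09396907, 0.62279917, 0.38524396]))
```

View pics/top0c.png

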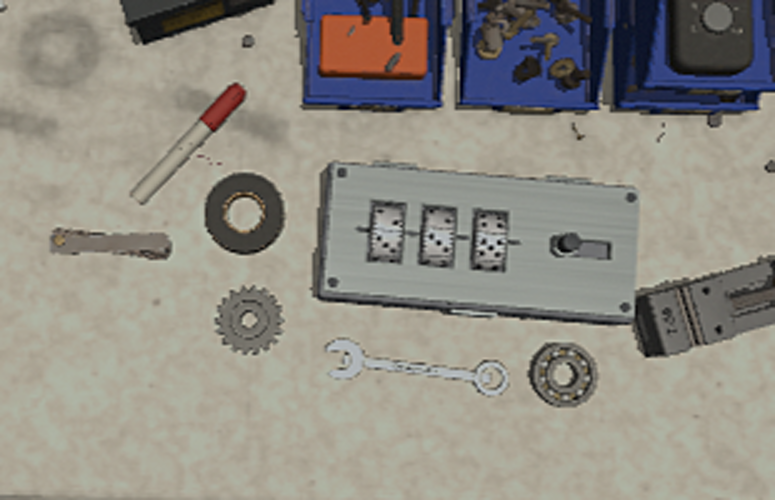

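move_arm:
  rows: "0.026 -0.043 0.0025 0.8;0.026 -0.043 0.0025 0.8;0.026 -0.043 0.0025 0.8;0.026 -0.043 0.0025 0.8;0.026 -0.043 0.0025 0.8;0.026 -0.043 0.0025 0.8;0.026 -0.043 0.0025 0.8;0.026 -0.043 0.0025 0.8;0.026 -0.043 0.0025 0.8;0.026 -0.043 0.0025 0.8"
  gripper: 255
  force: 30

```text
clock: 2.15
tool_pos: [0.4315, 0.1697, 0.24]
ee_rot: [0.0, 0.754, 0.657, 0.0]
contact_force: [0.1, 0.2, 0.2]
width: 0.0025
```

move_arm:
  rows: "0.026 -0.041 0 0.8;0.026 -0.041 0 0.8;0.026 -0.041 0 0.8;0.026 -0.041 0 0.8;0 0 0 0;0 0 0 0;0 0 0 0;0 0 0 0;0 0 0 0;0 0 0 0"

```text
clock: 3.4
tool_pos: [0.5347, 0.0075, 0.2397]
ee_rot: [0.0, 0.735, 0.678, 0.0]
contact_force: [-0.3, 0.4, -0.8]
width: 0.0006
```

```bash
python3 - <<'E'
from h import *
s=r.observe(); im=r.snapshot('wrist'); print(s['clock'],s['tool_pos'],s['ee_rot'],s['width'],s['contact_force'])
for t,z in (('place1',.086),('knob',.094)):
    print(t,[(round(d['p'],2),np.round(d['location']),pt('wrist',d['location'],z,s).round(4)) for d in r.place_of('wrist',t)[:4]])
save(im[::-1,::-1],'w1f.png')   # turned 180: up = away from robot
E
```

```text
3.4 [0.53471333 0.00747443 0.23970867] [6.57895920e-06 7.35124534e-01 6.77932088e-01 5.62275864e-05] 0.000582740656516652 [-0.33775002  0.44181054 -0.77369199]
place1 [(0.7, array([187., 278.]), array([ 0.4948, -0.0275,  0.086 ])), (0.62, array([186., 316.]), array([0.4969, 0.009 , 0.086 ])), (0.56, array([185., 362.]), array([0.4995, 0.0521, 0.086 ]))]
knob [(0.58, array([189., 212.]), array([ 0.4913, -0.087 ,  0.094 ]))]
```

View pics/w1f.png

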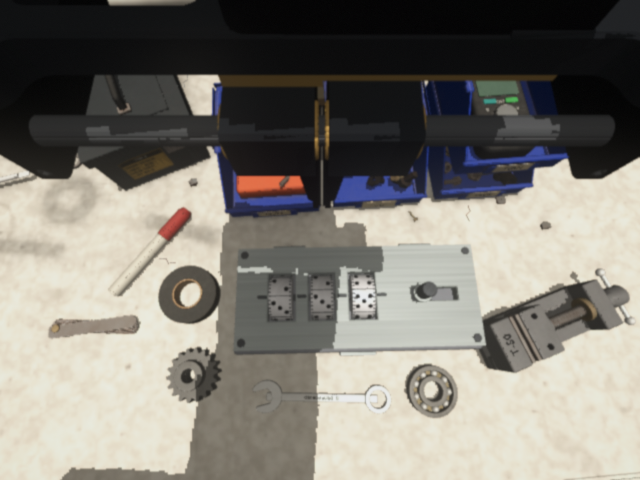

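```bash
python3 - <<'E'
import cv2
a=cv2.imread('pics/w1f.png')[260:330,250:400]; cv2.imwrite('pics/w1c.png',cv2.resize(a,None,fx=5,fy=5,interpolation=2))
E
```

```text
(no output)
```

View pics/w1c.png

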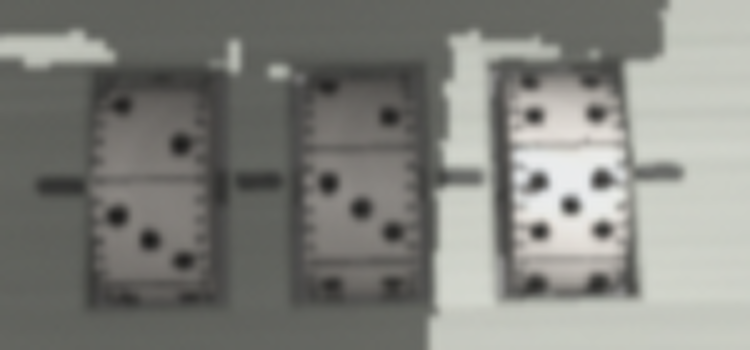

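```bash
cat >> h.py <<'E'
def unflip(c,rr,c0,r0,k): # crop (col,row) of the turned picture -> original [row,col]
    return [479-(r0+(rr+.5)/k-.5),639-(c0+(c+.5)/k-.5)]
E
python3 - <<'E'
from h import *
from scipy.optimize import brentq
s=r.observe()
u=lambda c,rr:unflip(c,rr,250,260,5)
ribs=[(60,186),(259,181),(461,178),(660,172)]
P=np.array([pt('wrist',u(*x),.071,s) for x in ribs]); print(P.round(4))
W=[(150,.075),(360,.035),(567,-.005)]
for c,l in W: print(l,pt('wrist',u(c,180),.086,s).round(4))
m,b=np.polyfit(P[:,1],P[:,0],1); th=-np.arctan(m); print('yaw deg',np.degrees(th))
# origin: local y of ribs approx 95? use wheels
ys=np.array([pt('wrist',u(c,180),.086,s)[1] for c,l in W]); oy=np.mean(ys-np.array([l for c,l in W])*np.cos(th)); o=np.array([m*oy+b,oy,0]); print('origin',o)
C=np.array([[np.cos(th),-np.sin(th),0],[np.sin(th),np.cos(th),0],[0,0,1]])
for l in (.075,.035,-.005): print('place',(o+C@[0,l,.086]).round(4))
print('knob',(o+C@[0,-.062,.094]).round(4), px('wrist',o+C@[0,-.062,.104],s))
for (c,l),bs in zip(W,[[(180,1.5),(285,2.5)],[(148,1.5),(263,2.5)],[(147,3.5),(262,4.5)]]):
    for row,k in bs:
        f=lambda a: px('wrist',o+C@[.022*np.sin(a),l,.064+.022*np.cos(a)],s)[0]-u(c,row)[0]
        a=brentq(f,-1.1,.9); print(l,'angle',round(k*1.0472+a,3))
E
```

```text
[[ 0.5002  0.0691  0.071 ]
 [ 0.498   0.0298  0.071 ]
 [ 0.4953 -0.01    0.071 ]
 [ 0.4933 -0.0494  0.071 ]]
0.075 [0.498  0.0496 0.086 ]
0.035 [0.4947 0.0101 0.086 ]
-0.005 [ 0.4916 -0.0289  0.086 ]
yaw deg -3.382245704078746
origin [ 0.49467119 -0.02466002  0.        ]
place [0.4991 0.0502 0.086 ]
place [0.4967 0.0103 0.086 ]
place [ 0.4944 -0.0297  0.086 ]
knob [ 0.491  -0.0866  0.094 ] [np.float64(190.50871144951674), np.float64(209.72127538715853)]
0.075 angle 1.522Traceback (most recent call last):
  File "<stdin>", line 18, in <module>
    r = _zeros._brentq(f, a, b, xtol, rtol, maxiter, args, full_output, disp)
ValueError: f(a) and f(b) must have different signs
```

move_arm:
  rows: "-0.009 -0.0074 -0.029 0;-0.009 -0.0074 -0.029 0;-0.009 -0.0074 -0.029 0.6;-0.009 -0.0074 -0.029 0.6;-0.009 -0.0074 -0.029 0;0 0 0 0;0 0 -0.001 0;0 0 -0.001 0;0 0 -0.001 0;0 0 0 0"

```text
clock: 4.8
tool_pos: [0.4899, -0.0297, 0.0919]
ee_rot: [0.0, 0.728, 0.686, 0.0]
contact_force: [-0.4, 0.3, 0.2]
width: 0.0005
```

move_arm:
  rows: "0 0 -0.0005 0;0 0 -0.0005 0;0 0 -0.0005 0;0 0 -0.0005 0;0 0 -0.0005 0;0 0 -0.0005 0;0 0 -0.0005 0;0 0 0 0;0 0 0 0;0 0 0 0"

```text
clock: 6.05
tool_pos: [0.4898, -0.0298, 0.0882]
ee_rot: [-0.0, 0.728, 0.685, 0.0]
contact_force: [0.6, -0.1, 0.8]
width: 0.0006
```

move_arm:
  rows: "0 0 -0.0005 0;0 0 -0.0005 0;0 0 -0.0005 0;0 0 -0.0005 0;0 0 -0.0005 0;0 0 0 0;0 0 0 0;0 0 0 0;0 0 0 0;0 0 0 0"

```text
clock: 7.3
tool_pos: [0.4898, -0.0298, 0.0857]
ee_rot: [-0.0, 0.728, 0.685, 0.0]
contact_force: [-0.0, 0.8, -0.5]
width: 0.0004
```

move_arm:
  rows: "0 0 -0.0005 0;0 0 -0.0005 0;0 0 -0.0005 0;0 0 -0.0005 0;0 0 -0.0005 0;0 0 0 0;0 0 0 0;0 0 0 0;0 0 0 0;0 0 0 0"

```text
clock: 8.55
tool_pos: [0.4898, -0.0298, 0.0832]
ee_rot: [-0.0, 0.728, 0.685, 0.0]
contact_force: [-0.6, 0.5, 4.2]
width: 0.0008
```

move_arm:
  rows: "0 0 -0.0008 0;0.00104 -0.00006 0 0;0.00104 -0.00006 0 0;0.00104 -0.00006 0 0;0.00104 -0.00006 0 0;0.00104 -0.00006 0 0;0.00104 -0.00006 0 0;0.00104 -0.00006 0 0;0.00104 -0.00006 0 0;0 0 0 0"

```text
clock: 9.8
tool_pos: [0.498, -0.0302, 0.0824]
ee_rot: [-0.0, 0.728, 0.685, -0.0]
contact_force: [-2.6, -0.1, 6.5]
width: 0.0005
```

move_arm:
  rows: "0 0 0.006 0;0 0 0.006 0;0.0016 0.0101 0 0;0.0016 0.0101 0 0;0.0016 0.0101 0 0;0.0017 0.0102 0 0;0 0 -0.002 0;0 0 -0.002 0;0 0 0 0;0 0 0 0"

```text
clock: 11.05
tool_pos: [0.5046, 0.01, 0.0903]
ee_rot: [-0.0, 0.728, 0.685, -0.0]
contact_force: [-0.3, 0.7, 0.5]
width: 0.0004
```

move_arm:
  rows: "0 0 -0.0005 0;0 0 -0.0005 0;0 0 -0.0005 0;0 0 -0.0005 0;0 0 -0.0005 0;0 0 0 0;0 0 0 0;0 0 0 0;0 0 0 0;0 0 0 0"

```text
clock: 12.3
tool_pos: [0.5046, 0.0103, 0.0879]
ee_rot: [-0.0, 0.728, 0.685, 0.0]
contact_force: [0.4, -0.0, -0.3]
width: 0.0003
```

move_arm:
  rows: "0 0 -0.0005 0;0 0 -0.0005 0;0 0 -0.0005 0;0 0 -0.0005 0;0 0 -0.0005 0;0 0 0 0;0 0 0 0;0 0 0 0;0 0 0 0;0 0 0 0"

```text
clock: 13.55
tool_pos: [0.5046, 0.0103, 0.0854]
ee_rot: [-0.0, 0.728, 0.685, 0.0]
contact_force: [-0.6, -0.3, 1.0]
width: 0.0005
```

move_arm:
  rows: "0 0 -0.0005 0;0 0 -0.0005 0;0 0 -0.0004 0;0 0 0 0;0 0 0 0;0 0 0 0;0 0 0 0;0 0 0 0;0 0 0 0;0 0 0 0"

```text
clock: 14.8
tool_pos: [0.5046, 0.0103, 0.084]
ee_rot: [-0.0, 0.728, 0.685, 0.0]
contact_force: [0.2, -0.2, -1.3]
width: 0.0003
```

move_arm:
  rows: "0 0 -0.0005 0;0 0 -0.0005 0;0 0 -0.0005 0;0 0 -0.0005 0;0 0 0 0;0 0 0 0;0 0 0 0;0 0 0 0;0 0 0 0;0 0 0 0"

```text
clock: 16.05
tool_pos: [0.5047, 0.0102, 0.0822]
ee_rot: [0.0, 0.728, 0.685, 0.0]
contact_force: [-0.4, 0.2, 5.6]
width: 0.0004
```

move_arm:
  rows: "0 0 -0.0005 0;-0.00194 0.00011 0 0;-0.00194 0.00011 0 0;-0.00194 0.00011 0 0;-0.00194 0.00011 0 0;-0.00194 0.00011 0 0;-0.00194 0.00011 0 0;-0.00194 0.00011 0 0;-0.00194 0.00011 0 0;0 0 0 0"

```text
clock: 17.3
tool_pos: [0.4899, 0.0111, 0.0819]
ee_rot: [0.001, 0.728, 0.685, 0.001]
contact_force: [1.5, 0.4, 6.3]
width: 0.0002
```

move_arm:
  rows: "0 0 0.006 0;0 0 0.006 0;0.0008 0.0098 0 0;0.0008 0.0098 0 0;0.0008 0.0098 0 0;0.0008 0.0098 0 0;0 0 -0.002 0;0 0 -0.0025 0;0 0 -0.002 0;0 0 0 0"

```text
clock: 18.55
tool_pos: [0.4922, 0.0501, 0.0868]
ee_rot: [-0.0, 0.728, 0.685, -0.0]
contact_force: [0.3, -0.0, -0.1]
width: 0.0005
```

move_arm:
  rows: "0 0 -0.0005 0;0 0 -0.0005 0;0 0 -0.0005 0;0 0 -0.0005 0;0 0 0 0;0 0 0 0;0 0 0 0;0 0 0 0;0 0 0 0;0 0 0 0"

```text
clock: 19.8
tool_pos: [0.4923, 0.0503, 0.085]
ee_rot: [-0.0, 0.728, 0.685, 0.0]
contact_force: [0.1, -0.2, 2.2]
width: 0.0002
```

move_arm:
  rows: "0 0 -0.0006 0;0 0 -0.0006 0;0.0018 -0.0001 0 0;0.0018 -0.0001 0 0;0.0018 -0.0001 0 0;0.0018 -0.0001 0 0;0.0018 -0.0001 0 0;0.0018 -0.0001 0 0;0.0018 -0.0001 0 0;0 0 0 0"

```text
clock: 21.05
tool_pos: [0.5048, 0.0496, 0.0838]
ee_rot: [-0.0, 0.728, 0.685, -0.0]
contact_force: [-1.4, -0.7, 6.3]
width: 0.0003
```

move_arm:
  rows: "0 0 0.005 0;-0.006 0.0004 0 0;-0.0065 0.0003 0 0;0 0 -0.003 0;0 0 -0.0015 0;0 0 -0.0005 0;0.003 -0.0002 0 0;0.003 -0.0002 0 0;0.003 -0.0002 0 0;0.003 -0.0001 0 0"

```text
clock: 22.3
tool_pos: [0.5045, 0.0497, 0.0839]
ee_rot: [-0.0, 0.728, 0.685, 0.0]
contact_force: [-1.7, -0.4, 6.0]
width: 0.0001
```

move_arm:
  rows: "0 0 0 0;0 0 0.005 0;-0.006 0.0004 0 0;-0.006 0.0003 0 0;0 0 -0.003 0;0 0 -0.0015 0;0 0 -0.0005 0;0.003 -0.0002 0 0;0.003 -0.0002 0 0;0.003 -0.0002 0 0"

```text
clock: 23.55
tool_pos: [0.5015, 0.0498, 0.0839]
ee_rot: [-0.0, 0.728, 0.685, 0.0]
contact_force: [-2.4, 1.2, 5.3]
width: 0.0004
```

move_arm:
  rows: "0.002 -0.0001 0 0;0 0 0 0;0 0 0.02 0;0.01 -0.005 0.025 0;0.01 -0.01 0.025 0;0.01 -0.01 0.025 0;0 -0.01 0.02 0;0 -0.01 0 0;0 0 0 0;0 0 0 0"

```text
clock: 24.8
tool_pos: [0.533, 0.0048, 0.1978]
ee_rot: [-0.001, 0.728, 0.685, -0.0]
contact_force: [0.1, -0.0, 0.2]
width: 0.0003
```

```bash
python3 - <<'E'
from h import *
s=r.observe(); im=r.snapshot('wrist'); print(s['clock'],s['tool_pos'],s['contact_force'])
np.save('s2.npy',s,allow_pickle=True)
f=im[::-1,::-1]; save(f,'w2f.png')
p=np.array(px('wrist',[.4967,.0103,.086],s)); c0,r0=int(639-p[1]-75),int(479-p[0]-38); print(c0,r0)
save(cv2.resize(np.ascontiguousarray(f[r0:r0+76,c0:c0+150]),None,fx=5,fy=5,interpolation=2),'w2c.png')
E
```

```text
24.8 [0.53302137 0.0047732  0.19781471] [ 0.10345638 -0.01695994  0.2315878 ]
242 246
```

View pics/w2c.png

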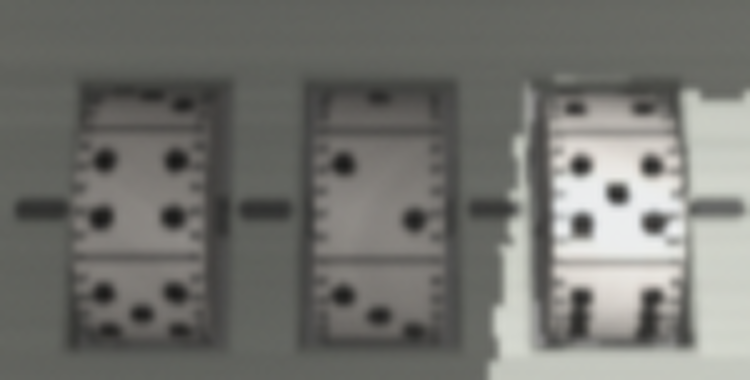

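```bash
python3 - <<'E'
from h import *
from scipy.optimize import brentq
s=np.load('s2.npy',allow_pickle=True).item()
u=lambda c,rr:unflip(c,rr,242,246,5)
P=np.array([pt('wrist',u(*x),.071,s) for x in [(42,209),(265,209),(492,209),(717,208)]]); print(P.round(4))
th=np.radians(-3.4); C=np.array([[np.cos(th),-np.sin(th),0],[np.sin(th),np.cos(th),0],[0,0,1]])
o=P.mean(0)-C@[0,.035,0]; o[2]=0; print('o',o,'knob',(o+C@[0,-.062,.094]).round(4))
o[:2]=P.mean(0)[:2]-(C@[0,.035,0])[:2]
for c,l,top,rows in [(138,.075,.0855,(127,256)),(378,.035,.0836,(131,261)),(617,-.005,.0842,(132,262))]:
    g=np.linspace(-.85,.85,400)
    v=[px('wrist',o+C@[.022*np.sin(a),l,top-.022+.022*np.cos(a)],s)[0] for a in g]
    A=[np.interp(u(c,x)[0],v,g) for x in rows]; print(l,np.round(A,3),'err',round(sum(A)/2,3))
n=r.place_of('wrist','knob'); print([(round(d['p'],2),pt('wrist',d['location'],.094,s).round(4)) for d in n[:2]])
E
```

```text
[[ 0.5004  0.0689  0.071 ]
 [ 0.498   0.0301  0.071 ]
 [ 0.4956 -0.0095  0.071 ]
 [ 0.4934 -0.0487  0.071 ]]
o [ 0.49475707 -0.02472137  0.        ] knob [ 0.4911 -0.0866  0.094 ]
0.075 [ 0.602 -0.45 ] err 0.076
0.035 [ 0.578 -0.482] err 0.048
-0.005 [ 0.558 -0.496] err 0.031
[(0.62, array([ 0.4915, -0.085 ,  0.094 ])), (0.22, array([ 0.4835, -0.0166,  0.094 ]))]
```

move_arm:
  rows: "-0.0135 -0.0216 -0.02 0;-0.0135 -0.0216 -0.02 0;-0.0135 -0.0216 -0.02 0;0 0 0 0;0 0 -0.02 0;0 0 -0.015 0;0 0 -0.01 0;0 0 -0.005 0;0 0 0 0;0 0 0 0"

```text
clock: 26.15
tool_pos: [0.4931, -0.0602, 0.0891]
ee_rot: [0.0, 0.728, 0.685, 0.0]
contact_force: [0.2, -0.0, -1.0]
width: 0.0005
```

move_arm:
  rows: "-0.00015 -0.0025 0 0;-0.00015 -0.0025 0 0;-0.00015 -0.0025 0 0;-0.00015 -0.0025 0 0;-0.00015 -0.0025 0 0;-0.00015 -0.0025 0 0;0 0 0 0;0 0 0 0;0 0 0 0;0 0 0 0"

```text
clock: 27.4
tool_pos: [0.492, -0.0752, 0.0888]
ee_rot: [0.0, 0.728, 0.685, 0.0]
contact_force: [-0.1, 0.6, 0.0]
width: 0.0001
```

move_arm:
  rows: "-0.00015 -0.002 0 0;-0.00015 -0.002 0 0;-0.00015 -0.002 0 0;-0.00015 -0.002 0 0;-0.00015 -0.002 0 0;-0.00015 -0.002 0 0;0 0 0 0;0 0 0 0;0 0 0 0;0 0 0 0"

```text
clock: 28.65
tool_pos: [0.491, -0.0872, 0.0888]
ee_rot: [-0.0, 0.728, 0.685, -0.0]
contact_force: [-0.3, 0.8, 0.0]
width: 0.0006
```

```bash
python3 - <<'E'
from h import *
a=r.snapshot('scene')[130:270,330:490]; save(cv2.resize(np.ascontiguousarray(a),None,fx=4,fy=4,interpolation=2),'s3.png')
b=r.snapshot('wrist')[::-1,::-1]; save(b,'w3.png')
E
```

```text
(no output)
```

View pics/s3.png

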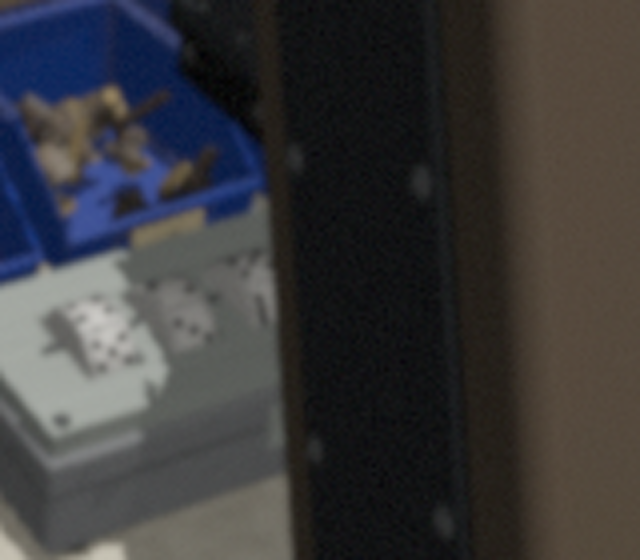

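The scene camera is blocked by the arm, so I'll look through the wrist camera.

```bash
python3 - <<'E'
import cv2
a=cv2.imread('pics/w3.png')[150:400,100:500]; cv2.imwrite('pics/w3c.png',cv2.resize(a,None,fx=2,fy=2,interpolation=2))
E
```

```text
(no output)
```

View pics/w3c.png

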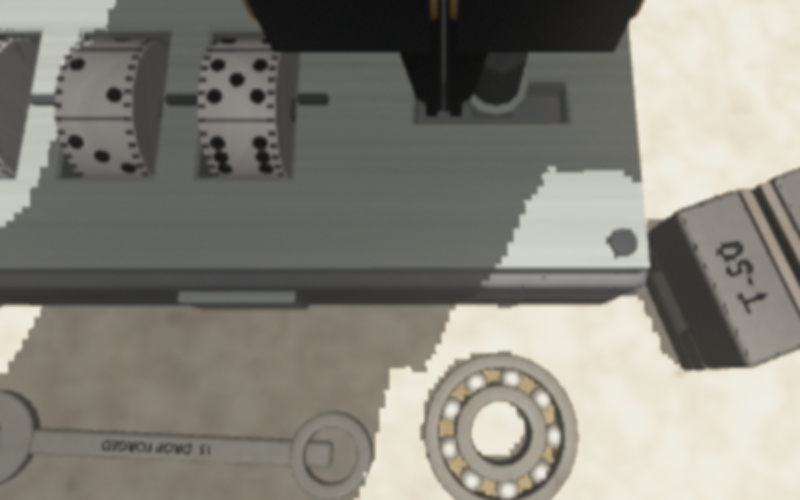

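move_arm:
  rows: "-0.0001 -0.002 0 0;-0.0001 -0.002 0 0;-0.0001 -0.002 0 0;-0.0001 -0.002 0 0;-0.0001 -0.001 0 0;-0.0001 -0.001 0 0;-0.0001 -0.001 0 0;-0.0001 -0.001 0 0;0 0 0 0;0 0 0 0"

```text
clock: 30.0
tool_pos: [0.4903, -0.0992, 0.0888]
ee_rot: [0.0, 0.728, 0.685, 0.0]
contact_force: [-0.0, 1.6, -0.1]
width: 0.0002
```

move_arm:
  rows: "-0.0001 -0.001 0 0;-0.0001 -0.001 0 0;-0.0001 -0.001 0 0;-0.0001 -0.001 0 0;-0.0001 -0.001 0 0;0 -0.0005 0 0;0 0 0 0;0 0 0 0;0 0 0 0;0 0 0 0"

```text
clock: 31.25
tool_pos: [0.4899, -0.1031, 0.0888]
ee_rot: [-0.001, 0.728, 0.685, 0.001]
contact_force: [5.2, 17.4, 2.7]
width: 0.0001
```

move_arm:
  rows: "0 0.003 0 0;0 0.005 0 0;0 0.004 0 0;0 0 0.015 0;0 0 0.03 0;0.01 0.01 0.04 0;0.02 0.02 0.03 0;0.01 0.03 0 0;0 0.03 0 0;0 0 0 0"

```text
clock: 32.5
tool_pos: [0.5297, -0.0014, 0.2048]
ee_rot: [0.0, 0.727, 0.686, 0.0]
contact_force: [-0.4, -0.1, 0.4]
width: 0.0003
```

```bash
python3 - <<'E'
from h import *
s=r.observe(); im=r.snapshot('wrist'); print(s['clock'],s['tool_pos'],s['contact_force'])
print([(round(d['p'],2),pt('wrist',d['location'],.104,s).round(4)) for d in r.find_in('wrist','knob')[:2]])
f=im[::-1,::-1]; a=f[240:360,220:500]; save(cv2.resize(np.ascontiguousarray(a),None,fx=2.8,fy=2.8,interpolation=2),'w4.png')
E
```

```text
32.5 [ 0.52968873 -0.00142905  0.20477477] [-0.43414735 -0.12662036  0.41387298]
[(0.93, array([ 0.4853, -0.0209,  0.104 ]))]
```

View pics/w4.png

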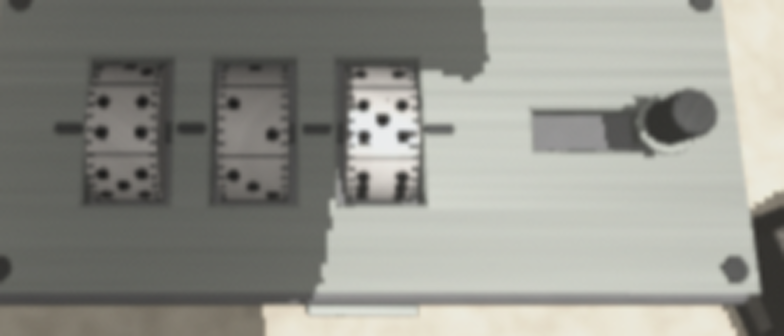

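```bash
python3 - <<'E'
from h import *
P=pt('wrist',unflip(693,113,220,240,2.8),.104); print(P,'travel',-.0866-P[1])
if -.0866-P[1]>.025: r.sign_off(); print('handed in')
E
```

```text
[ 0.4886737  -0.11755668  0.104     ] travel 0.03095667957207296
the job is handed in; nothing more can be done
handed in
```

The case is unlocked and the job is handed in: the wheels show four, two and five pips from left to right, and the bolt is fully drawn. It took about 32.6 s of the 64 s allowed.

- **Wheels:** I rolled them with the shut fingertips at 5–8 N. A camera check before drawing the bolt put the faces about 0.08, 0.05 and 0.03 rad off centre, inside the 0.17 rad the pins allow. The last picture still shows four, two and five; I did not re-measure the angles on it.
- **Bolt:** I pushed the knob until it met its stop, where the force rose to 17 N. The last picture puts its travel at about 31 mm, which matches 30 mm within camera accuracy.
- **Clear of everything:** The arm then backed off and rose to 0.20 m, with the force reading about zero. I never steered the arm near the gear, marker or feeler gauges, though I took no closing picture of them.

**Disagreements:**
- The knob search on the last picture pointed to the right-hand wheel, so I measured the knob from the picture myself.
- The top camera put the case up to about 9 mm farther from the robot than the wrist camera did. I used the wrist camera's figures.

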